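Push a gift carton through a sprung flap

TASK

Push the orange self-closing flap open with one finger and, while that finger holds it open, push the small dark red carton along its lane and through the opening with the other finger, far enough into the blue bay that the flap swings shut behind it. Slide the carton gently with the fingertips: it must not be pinched, lifted or knocked over, and the flap is to be opened by the finger, not by the carton. Leave the bottles, the roll and the brown box alone.

Things in the scene. Friction and masses are not known exactly. Their poses are not given: they have to be found in the camera images.
- station: fixed pass-through station, all open at the top: plywood base 360 x 92 x 12 mm with a lane, a flap, then a bay. Origin: on the bench, below the middle of the closed flap; x = the direction to push the carton, y to the left of that, z up. Floor level, 12 mm above the bench; all walls 34 mm high, tops 46 mm above the bench.
- lane_start (a point): middle of the lane's open entry, on its floor: station x = -155 mm. From here the straight lane runs to the flap at x = 0 between aluminium walls 8 mm thick, inner width 50 mm (y = -25 to +25 mm).
- bay_end (a point): middle of the inner face of the bay's end wall, at floor level: station x = 194 mm. The blue-walled bay runs from x = 3 mm to here, 74 mm wide inside (y = -37 to +37 mm), walls 6 mm thick.
- flap (a joint): angle of the orange flap (rad): 0 = shut across the lane's end, grows as it swings into the bay (station +x), stop at 1.6; it cannot swing into the lane. Plate 57 mm wide, 5 mm thick, top 51 mm above the bench, on an upright hinge behind the end of the lane's left wall (station x = 0, y = +33 mm). A spring (0.012 N m when shut, 0.04 at 1.4 rad) shuts it in about 1.5 s; about 1 N opens it.
- flap_edge (a point): top corner of the flap's free edge, 58 mm from the hinge axis; at station x = 0, y = -25 mm when shut.
- carton: dark red gift carton with a cream band, 40 mm along its x, 40 mm along its y, 46 mm high, about 0.1 kg, loose, standing in the lane before the flap, nearly square to it. Origin: centre of its underside, which lies 12 mm above the bench.
- bottle_a: full dark wine bottle, diameter 74 mm, 300 mm tall, standing, loose. Origin: centre of its foot. Leave alone.
- bottle_b: another such bottle. Leave alone.
- label_roll: white paper roll lying flat, a ring of diameter 90 mm, 40 mm high, loose. Origin: centre of its underside. Leave alone.
- brown_box: brown cardboard box 50 x 80 x 50 mm, loose. Origin: centre of its underside. Leave alone.
There are look-alikes about, which are no part of the job. There is more than one size of the carton; the job needs the smallest.

How it is judged:
By the outcome, as a careful person would: the job done as asked, in the order asked, and still so for the second after the job is handed in, with the robot touching nothing.
It also fails if it takes over 48 s, if anything falls off the work surface, if the arm or the gripper's body presses on something with over 40 N, if the wrist force passes 120 N, or if a joint passes its speed limit or range.

ROBOT

A 6-joint arm with a two-finger parallel gripper is mounted at the origin on the work surface. World frame = base frame: x ahead of the robot, y to its left, z up, the work surface at z = 0. Lengths are in mm, angles in rad, forces in N, time in s.
With the tool pointing down it reaches from about 350 to 975 mm from the base axis. Payload 7.1 kg.
Tool frame: the origin (TCP) lies midway between the tips of the shut fingers; the grasp point (between the pads) lies 19 mm behind it (ctrl.grasp_offset is the distance from the TCP to the grasp point, in mm); z points along the fingers, y is the line along which they close (so a half turn about z gives the same grasp; the last joint's range is limited). The gripper opens to 88 mm and grips with 3 to 60 N. Pads are 20 mm wide; open, the fingers measure 115 mm over their backs; the gripper's body (75 mm by 178 mm) begins 61 mm behind the grasp point.
Start: joints at [1.086, 0.423, 1.63, -0, 1.089, -0.019], TCP at [280.678, 558.412, 193.375] pointing down, gripper open.
Joint ranges: [-3, 3], [-0.9, 2.11], [0.09, 2.58], [-1.31, 4.45], [0.11, 2.69], [-2.54, 2.54]. Speed limits (rad/s): [2.39, 2.39, 3.01, 3.14, 3.14, 3.14].

INTERFACE

Orientations are given as a rotation vector (axis times angle).
In Python, from workcell import ctrl gives the robot as it stands. The module is installed in compiled form; this text tells all that it offers.
- The arm moves only by the tool servo_tool, never from a script. Its argument "rows" is a list of rows, each a list of 7 numbers: the turn, a rotation vector about the tool's x, y, z as a fraction of full scale, then the shift along the tool's x, y, z as a fraction of full scale, then the finger opening in mm, from 0 to 87.8. A call has 1 to 10 rows; each row is the pose to reach, as a shift and turn from the pose commanded when the call began, along the tool's axes at that moment; what a row does not reach only later rows make up. Full scale, the value 1, is 20 cm for a shift and 1.5 rad for a turn. A row lasts 1/8 s, in which the tool goes at most 62.5 mm and 10.7 degrees, less where a joint would pass 70% of its speed; a pose out of reach is approached as far as the arm can. A call with a number of a shift or a turn outside -1 to 1 is refused whole. A call with a gripper value outside its range is refused whole. The fingers move at their own pace and stop on an object; the grip force is fixed at half the most. Time passes only in rows, so rows that repeat a pose let the fingers close. It gives the time, the measured TCP pose, the force, the opening and the grip force at its end, in the units of the state.
- ctrl.get_obs(): the state, without advancing time (a new reading comes with each control period).
- ctrl.get_image(name): name is "scene" or "top" or "wrist"; returns (picture, depth): 420x560x3 uint8, red, green, blue; 420x560 float32, mm along the optical axis (not along the pixel's ray), 0 where there is no reading.
- ctrl.camera_info(name): a dict with "intrinsics" (3x3 intrinsics, pixels), "R" (3x3) and "t" (3): a world point X has camera coordinates R X + t. Camera axes: x right, y down, z forward; pixel columns grow to the right and rows downward; lengths in mm; the calibration is good to about 2 mm. A picture is of the moment at which its call begins: read the wrist's pose just before it. camera_info takes no time and is no camera call; for the wrist camera it gives the pose at the moment of the call.
- ctrl.close_job(): hands the job in; it is judged then, once.
The state is a dict: "t": time; "qpos": joint angles; "qvel": joint speeds; "joint_torque": joint torques, N m; "ee_pos": TCP position; "orientation": TCP orientation; "ft_force": force on the tool from outside, world axes, zero at the start; "moment": the same for the moment, N m; "width": finger opening in mm; "grasp_force": force on a finger pad.
Only numpy, scipy, OpenCV 4.12 (cv2) and the standard library are available. Lean on these libraries where they do the work, as an engineer would, in place of code of your own. Each camera call takes 0.05 s, during which the arm holds its last target. There are 200 camera calls.

## Working session

There is one attempt and no reset: what is moved stays moved. The work goes in short steps, Python scripts to look and compute and a tool call to move; the robot and the scene stay as the last step left them, time stands still between calls to the robot, and variables do not carry over. Pictures are saved under pics/ and viewed, at most 10 in all, crops included, and the job is handed in when it is done.

Besides the shell and the picture viewer there is one more tool, called after "Call:" in YAML: its name, and indented under it one key for each argument. servo_tool: Moves the arm, as the interface text tells. Its arguments: {"type":"object","properties":{"rows":{"type":"array","items":{"type":"array","items":{"type":"number"}}}},"required":["rows"]}

```bash
mkdir -p pics; cat > h.py <<'E'
from workcell import ctrl
import numpy as np, cv2
from scipy.spatial.transform import Rotation as R
np.set_printoptions(precision=3,suppress=True)
def snap(n,f):
    c=ctrl.camera_info(n); im,d=ctrl.get_image(n)
    cv2.imwrite(f'pics/{f}.png',im[:,:,::-1]); np.savez(f'pics/{f}.npz',d=d,K=c['intrinsics'],R=c['R'],t=c['t']); return im,d,c
def pt(f,u,v,z=None):
    a=np.load(f'pics/{f}.npz'); ray=np.linalg.solve(a['K'],[u,v,1.])
    C=-a['R'].T@a['t']; w=a['R'].T@ray
    if z is None: return C+w*np.median(a['d'][v-1:v+2,u-1:u+2])
    return C+w*(z-C[2])/w[2]
E
python3 - <<'E'
from h import *
a=snap('top','top0')[0]; snap('scene','scene0')
o=ctrl.get_obs(); print(o['t'],o['ee_pos'],R.from_rotvec(o['orientation']).as_matrix(),o['width'])
E
```

```text
0.1 [280.432 557.946 192.7  ] [[-0.893  0.449 -0.001]
 [ 0.449  0.893 -0.001]
 [ 0.    -0.001 -1.   ]] 87.81995057396166
```

View pics/top0.png

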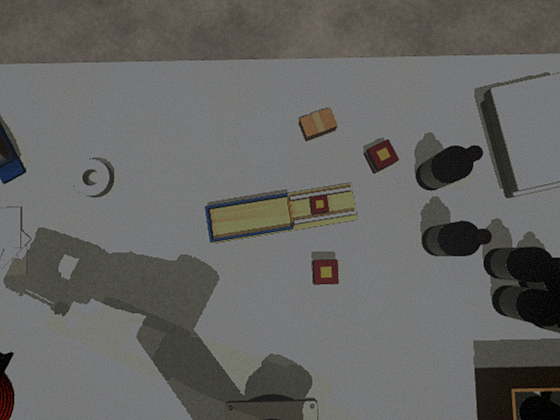

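View pics/scene0.png

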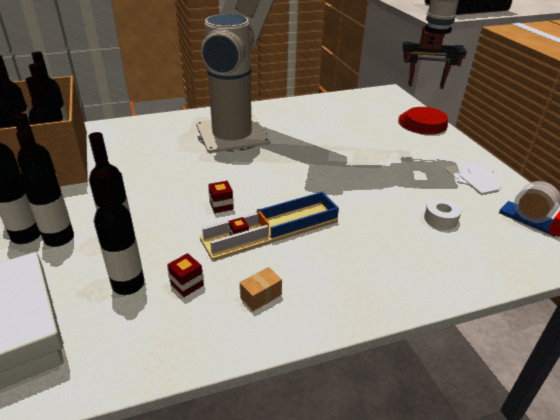

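The top view shows the station: the blue bay at cols 207-290, the flap at about col 290, and the lane to col 355. The carton is in the lane at (319,204). Station +x points left in the image, roughly world +y. I'll enlarge this area for a closer measurement.

```bash
python3 - <<'E'
from h import *
im=cv2.imread('pics/top0.png')[170:255,195:370]
cv2.imwrite('pics/c1.png',cv2.resize(cv2.convertScaleAbs(im,alpha=1.3),None,fx=4.5,fy=4.5,interpolation=cv2.INTER_CUBIC))
for u,v in [(207,222),(290,208),(355,200),(319,204)]: print(pt('top0',u,v), pt('top0',u,v,12))
E
```

```text
[531.277 144.717  43.32 ] [533.355 148.741  12.   ]
[560.486 -53.388  47.079] [563.638 -54.413  12.   ]
[ 581.346 -215.833    0.609] [ 580.176 -214.089   12.   ]
[ 567.78  -121.857   56.487] [ 572.069 -125.616   12.   ]
```

View pics/c1.png

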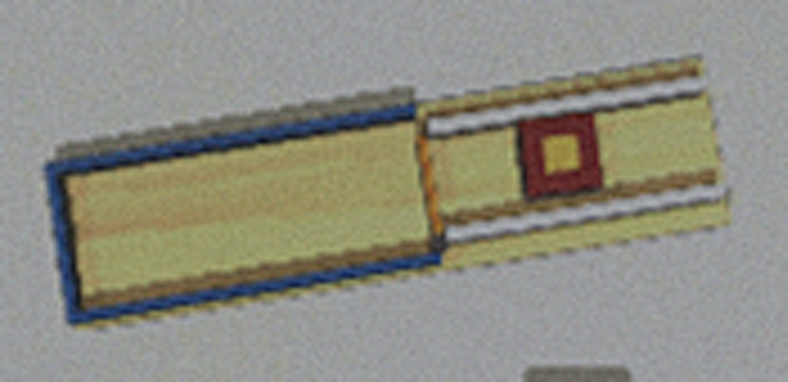

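The crop shows the bay's outer corners at (48,162), (72,323) and (440,262). The lane wall tops run (428,128)-(700,80) and (447,235)-(716,183). The orange flap is at cols 420-440, with its hinge at the bottom. The carton top is centred at about (561,154).

```bash
cat >> h.py <<'E'
def cp(u,v,z): return pt('top0',195+(u+.5)/4.5-.5,170+(v+.5)/4.5-.5,z)[:2]
E
python3 - <<'E'
from h import *
st=[(200,-43),(200,43),(3,43),(-155,-29),(-155,29),(0,-29),(0,29)]
im=[(48,162),(72,323),(440,262),(700,80),(716,183),(428,128),(447,235)]
W=np.array([cp(u,v,46) for u,v in im]);S=np.array(st,float)
sc,wc=S.mean(0),W.mean(0);U,s,V=np.linalg.svd((S-sc).T@(W-wc));Rm=(U@V).T
t=wc-Rm@sc; print('yaw',np.arctan2(Rm[1,0],Rm[0,0]),'t',t); print((W-t)@Rm-S)
C=np.array([cp(u,v,58) for u,v in [(518,120),(595,113),(603,187),(527,197),(562,155)]])
print('carton',(C-t)@Rm)
a=snap('wrist','w0')
for u,v in [(425,180),(430,240)]:print(((pt('top0',u,v,0)[:2]-t)@Rm))
o=ctrl.get_obs();M=R.from_rotvec(o['orientation']).as_matrix()
print('tooly yaw',np.arctan2(M[1,1],M[0,1]))
E
```

```text
yaw 1.7200945408651926 t [556.589 -53.991]
[[-2.045 -0.609]
 [-1.377 -0.503]
 [-0.536  0.448]
 [ 4.659  0.408]
 [ 6.371 -2.16 ]
 [-3.45   1.382]
 [-3.621  1.034]]
carton [[-50.247 -22.592]
 [-90.79  -19.432]
 [-87.959  19.67 ]
 [-47.793  18.146]
 [-69.767  -0.519]]
[-344.389  -20.316]
[-327.054  127.49 ]
tooly yaw 1.1050097110341244
```

View pics/w0.png

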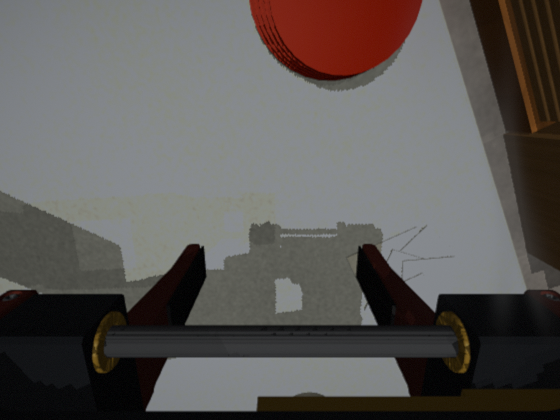

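Call:
servo_tool:
  rows:
    - [0,0,0,-0.2,-0.17,0,72]
    - [0,0,0,-0.45,-0.38,0,72]
    - [0,0,0,-0.7,-0.6,0,72]
    - [0,0,0,-0.93,-0.79,0,72]
    - [0,0,0,-0.93,-0.79,0,72]

```text
t: 0.78
ee_pos: [376.6, 330.4, 193.2]
orientation: [-0.732, -3.055, 0.002]
ft_force: [0.4, 0.5, -0.2]
width: 72.3
grasp_force: 0.0
```

Call:
servo_tool:
  rows:
    - [0,0,0,-0.2,-0.17,0,72]
    - [0,0,0,-0.45,-0.38,0,72]
    - [0,0,0,-0.7,-0.6,0,72]
    - [0,0,0,-0.93,-0.79,0,72]
    - [0,0,0,-0.93,-0.79,0,72]

```text
t: 1.4
ee_pos: [472.6, 106.7, 193.5]
orientation: [0.732, 3.054, 0.0]
ft_force: [-0.6, -0.3, 0.5]
width: 71.8
grasp_force: 0.0
```

Call:
servo_tool:
  rows:
    - [0,0,-0.1,-0.2,-0.17,0,72]
    - [0,0,-0.2,-0.45,-0.38,0,72]
    - [0,0,-0.31,-0.7,-0.6,0,72]
    - [0,0,-0.41,-0.92,-0.78,0,72]
    - [0,0,-0.41,-0.92,-0.78,0,72]
    - [0,0,-0.41,-0.92,-0.78,0,72]

```text
t: 2.15
ee_pos: [565.2, -111.5, 192.8]
orientation: [0.233, -3.132, -0.002]
ft_force: [0.6, -0.5, -0.4]
width: 71.9
grasp_force: 0.0
```

```bash
cat >> h.py <<'E'
YAW=1.720;T=np.array([556.6,-54.0]);Rm=np.array([[np.cos(YAW),-np.sin(YAW)],[np.sin(YAW),np.cos(YAW)]])
def S(p): return Rm.T@(np.asarray(p)[:2]-T)
def st():
    o=ctrl.get_obs();M=R.from_rotvec(o['orientation']).as_matrix()
    print('t',o['t'],'tcp st',S(o['ee_pos']),'z',o['ee_pos'][2],'toolx st',Rm.T@M[:2,0],'tooly st',Rm.T@M[:2,1],'w',o['width'],'F',o['ft_force'])
E
python3 - <<'E'
from h import *
st(); snap('wrist','w1')
c=ctrl.camera_info('wrist'); print(-c['R'].T@c['t'])
E
```

```text
t 2.15 tcp st [-58.138   0.036] z 192.79225166506757 toolx st [0.001 1.   ] tooly st [ 1.    -0.001] w 71.87885688639393 F [ 0.564 -0.496 -0.371]
[ 483.603 -123.146  384.589]
```

View pics/w1.png

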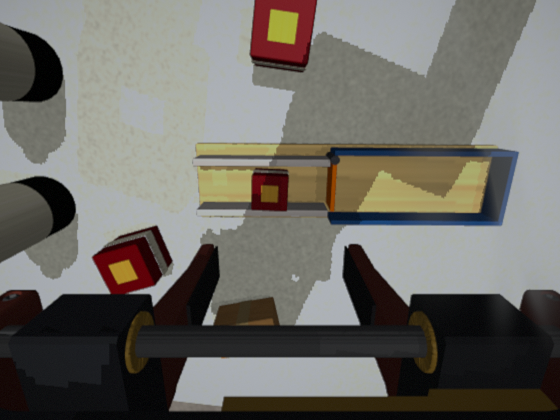

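The wrist view shows the bay's outer top corners at (517,151), (502,224) and (330,223). The flap top is near col 332, and the lane entry is at col 194-198. The carton top spans cols 252-288 and rows 172-209.

```bash
python3 - <<'E'
from h import *
for n,u,v,z in [('bay200,43',517,151,46),('200,-43',502,224,46),('3,-43',330,223,46),('3,43',330,150,46),('laneL -155,29',194,162,46),('laneR -155,-29',198,212,46),('flap edge 0,-25',331,211,51),('car',253,172,58),('car',287,171,58),('car',288,209,58),('car',252,209,58),('finger L tip',214,248,193),('finger R tip',350,248,193)]:
    print(n,S(pt('w1',u,v,z)))
im=cv2.imread('pics/w1.png')[135:235,185:345]
cv2.imwrite('pics/c2.png',cv2.resize(im,None,fx=5,fy=5,interpolation=cv2.INTER_CUBIC))
E
```

```text
bay200,43 [197.574  42.434]
200,-43 [199.138 -41.556]
3,-43 [ -0.89  -40.156]
3,43 [-4.783 43.691]
laneL -155,29 [-152.932   30.852]
laneR -155,-29 [-153.183  -26.602]
flap edge 0,-25 [ -1.271 -23.932]
car [-87.607  21.968]
car [-51.395  23.01 ]
car [-50.075 -19.343]
car [-89.852 -19.309]
finger L tip [-103.059   -4.818]
finger R tip [-11.33  -4.89]
```

View pics/c2.png

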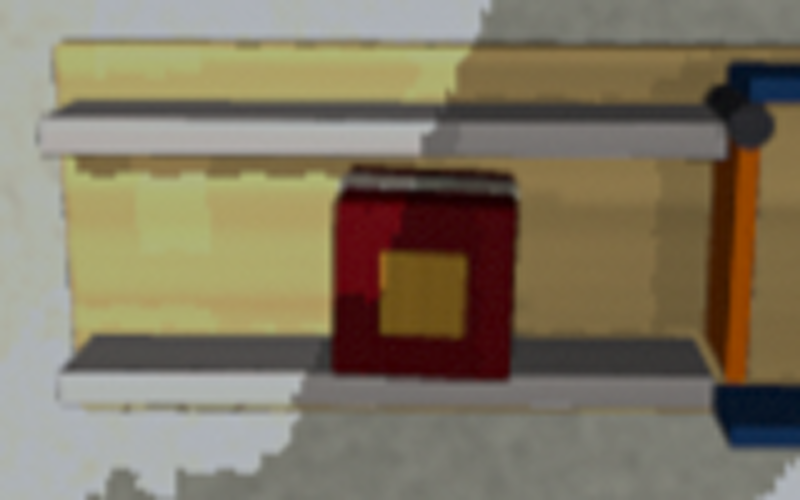

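Call:
servo_tool:
  rows:
    - [0,0,0,0.04,-0.015,0.1,74]
    - [0,0,0,0.04,-0.015,0.3,74]
    - [0,0,0,0.04,-0.015,0.5,74]
    - [0,0,0,0.04,-0.015,0.6,74]
    - [0,0,0,0.04,-0.015,0.66,74]
    - [0,0,0,0.04,-0.015,0.66,74]

```text
t: 2.95
ee_pos: [557.6, -116.0, 61.1]
orientation: [0.236, -3.132, -0.001]
ft_force: [0.1, 0.3, 0.0]
width: 74.0
grasp_force: 0.0
```

```bash
python3 - <<'E'
from h import *
st(); im,d,c=snap('wrist','w2')
cv2.imwrite('pics/c3.png',cv2.resize(im[100:350,100:480,::-1],None,fx=2,fy=2))
E
```

```text
t 2.95 tcp st [-61.412   8.213] z 61.08232339314723 toolx st [-0.001  1.   ] tooly st [1.    0.001] w 73.98595697331983 F [0.125 0.338 0.049]
```

View pics/c3.png

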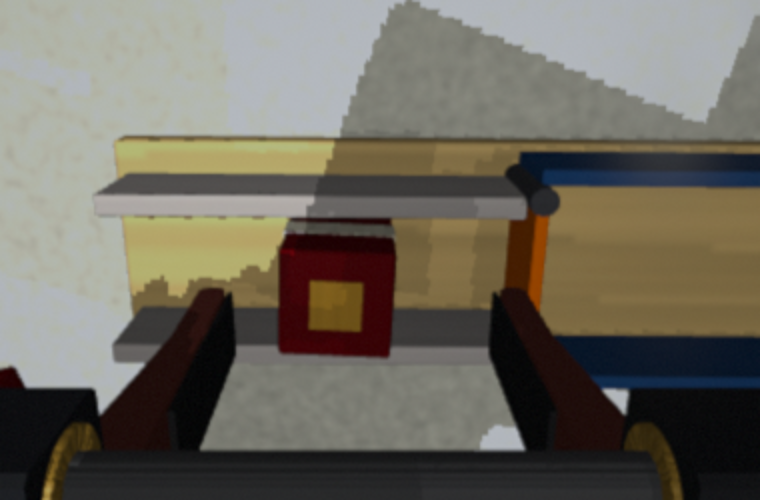

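Crop: the rear finger's inner tip is at about (233,295) and the front finger's inner tip at about (493,295). The carton spans cols 281-394 and the flap is at about col 535. The finger spacing looks too wide for the 74 mm opening, so I'll check it against depth.

```bash
python3 - <<'E'
from h import *
def q(u,v):
    u=int(round(100+u/2));v=int(round(100+v/2)); p=pt('w2',u,v); print((u,v),S(p),p[2])
print('rear inner');[q(u,v) for u,v in [(228,300),(222,330),(212,380),(212,298),(195,330)]]
print('front');[q(u,v) for u,v in [(499,300),(506,330),(515,380),(516,298),(530,330),(560,400)]]
print('carton');[q(u,v) for u,v in [(286,300),(390,300),(335,245),(335,345)]]
print('flap');[q(u,v) for u,v in [(540,230),(535,270),(540,290)]]
E
```

```text
rear inner
(214, 250) [-98.502  17.383] 94.83351593796453
(211, 265) [-98.411  13.055] 104.32954204426923
(206, 290) [-98.478   6.189] 117.65008822911417
(206, 249) [-102.02    19.551] 98.24011614226237
(198, 265) [-101.525   19.735] 117.13977519510289
front
(350, 250) [-23.271  18.559] 97.17822110673478
(353, 265) [-24.43   16.372] 110.50623471414934
(358, 290) [-24.356   9.663] 123.05411244447706
(358, 249) [-19.193  19.615] 98.160921838505
(365, 265) [-20.004  19.304] 116.11462122818202
(380, 300) [-21.938  19.71 ] 146.38736815315883
carton
(243, 250) [-87.261   0.336] 57.987133538926344
(295, 250) [-51.501   0.297] 57.809063171112285
(268, 222) [-70.166  18.124] 50.55294635814698
(268, 272) [-70.229 -16.128] 58.76902611125752
flap
(370, 215) [-0.186 23.618] 51.46425032506613
(368, 235) [-0.382  8.981] 51.710599650096015
(370, 245) [2.111 0.77 ] 50.30564216101749
```

```bash
python3 - <<'E'
from h import *
for u in (210,213,215,216,348,350,353,357,362):
    print(u,[ (v,*np.round([*S(p),p[2]]).astype(int)) for v in range(240,262,3) for p in [pt('w2',u,v)]])
a=np.load('pics/w2.npz')
for z in (61,80,95):
  for s in [(-24,18),(-98,18)]:
    X=np.r_[T+Rm@np.array(s),z];c=a['R']@X+a['t'];p=a['K']@c;print(z,s,p[:2]/p[2])
E
```

```text
210 [(240, np.int64(-121), np.int64(-12), np.int64(12)), (243, np.int64(-121), np.int64(-14), np.int64(13)), (246, np.int64(-101), np.int64(19), np.int64(94)), (249, np.int64(-100), np.int64(19), np.int64(98)), (252, np.int64(-100), np.int64(18), np.int64(99)), (255, np.int64(-99), np.int64(18), np.int64(102)), (258, np.int64(-99), np.int64(17), np.int64(105)), (261, np.int64(-99), np.int64(16), np.int64(105))]
213 [(240, np.int64(-118), np.int64(-11), np.int64(13)), (243, np.int64(-118), np.int64(-14), np.int64(13)), (246, np.int64(-118), np.int64(-17), np.int64(13)), (249, np.int64(-99), np.int64(18), np.int64(95)), (252, np.int64(-98), np.int64(17), np.int64(98)), (255, np.int64(-98), np.int64(16), np.int64(99)), (258, np.int64(-98), np.int64(15), np.int64(99)), (261, np.int64(-98), np.int64(13), np.int64(99))]
215 [(240, np.int64(-117), np.int64(-12), np.int64(12)), (243, np.int64(-117), np.int64(-14), np.int64(12)), (246, np.int64(-117), np.int64(-16), np.int64(14)), (249, np.int64(-98), np.int64(17), np.int64(93)), (252, np.int64(-98), np.int64(15), np.int64(93)), (255, np.int6
[... 2068 characters left out ...]
(105)), (258, np.int64(-22), np.int64(19), np.int64(109)), (261, np.int64(-23), np.int64(19), np.int64(111))]
362 [(240, np.int64(-3), np.int64(3), np.int64(46)), (243, np.int64(-3), np.int64(1), np.int64(47)), (246, np.int64(-16), np.int64(20), np.int64(94)), (249, np.int64(-17), np.int64(20), np.int64(98)), (252, np.int64(-18), np.int64(20), np.int64(102)), (255, np.int64(-19), np.int64(20), np.int64(105)), (258, np.int64(-19), np.int64(19), np.int64(108)), (261, np.int64(-21), np.int64(20), np.int64(112))]
61 (-24, 18) [337.196 227.582]
61 (-98, 18) [225.278 227.463]
80 (-24, 18) [342.661 238.766]
80 (-98, 18) [219.857 238.632]
95 (-24, 18) [347.788 249.26 ]
95 (-98, 18) [214.771 249.112]
```

Call:
servo_tool:
  rows:
    - [0,0,0,0,0,-0.1,74]
    - [0,0,0,0,0,-0.2,60]
    - [0,0,0,0,0,-0.2,46]
    - [0,0,0,0,0,-0.2,46]
    - [0,0,0,0,0,-0.2,46]
    - [0,0,0,0,0,-0.2,46]
    - [0,0,0,0,0,-0.2,46]

```text
t: 3.88
ee_pos: [557.8, -117.1, 101.0]
orientation: [0.234, -3.132, -0.0]
ft_force: [-0.0, 0.7, 0.7]
width: 45.8
grasp_force: 0.0
```

```bash
cat >> h.py <<'E'
def tips(f):
    o=ctrl.get_obs();M=R.from_rotvec(o['orientation']).as_matrix(); snap('wrist',f)
    a=np.load(f'pics/{f}.npz'); d=a['d'];v,u=np.nonzero(d>0)
    P=(np.linalg.solve(a['K'],np.c_[u,v,np.ones(len(u))].T)*d[v,u]-a['t'][:,None]).T@a['R']
    L=(P-o['ee_pos'])@M
    for s in (-1,1):
        e=s*L[:,1]; m=(abs(L[:,0])<14)&(e>o['width']/2-5)&(e<o['width']/2+18)&(L[:,2]>-75)&(L[:,2]<-0.0)
        print('w',o['width'],'side',s,'tip toolz pct',np.percentile(L[m,2],[50,95,99,100]),'toolx',np.percentile(L[m,0],[1,99]),'lat',np.percentile(e[m&(L[:,2]>np.percentile(L[m,2],99)-12)],[1,99]),m.sum())
E
python3 - <<'E'
from h import *
st(); tips('w3')
E
```

```text
t 3.875 tcp st [-62.609   8.207] z 100.96833208391712 toolx st [0. 1.] tooly st [ 1. -0.] w 45.78106083769005 F [-0.048  0.673  0.723]
w 45.78106083769005 side -1 tip toolz pct [-57.898 -33.465 -30.109 -29.242] toolx [-9.234 11.964] lat [22.834 31.748] 1387
w 45.78106083769005 side 1 tip toolz pct [-57.718 -33.227 -30.009 -28.41 ] toolx [-9.181 11.923] lat [22.865 31.748] 1394
```

Call:
servo_tool:
  rows:
    - [0,0,0,0,0,0,87.8]
    - [0,0,0,0,0,0,87.8]
    - [0,0,0,0,0,0,87.8]
    - [0,0,0,0,0,0,87.8]
    - [0,0,0,0,0,0,87.8]

```text
t: 4.55
ee_pos: [558.0, -117.2, 101.4]
orientation: [0.234, -3.133, 0.0]
ft_force: [0.3, 0.0, 0.6]
width: 87.5
grasp_force: 0.0
```

```bash
python3 - <<'E'
from h import *
st(); tips('w4')
E
```

```text
t 4.55 tcp st [-62.684   8.04 ] z 101.37469977235044 toolx st [-0.  1.] tooly st [1. 0.] w 87.46694966811867 F [0.26  0.046 0.562]
w 87.46694966811867 side -1 tip toolz pct [-57.475 -33.305 -30.456 -29.102] toolx [-9.602 11.821] lat [43.376 52.307] 1889
w 87.46694966811867 side 1 tip toolz pct [-57.565 -33.507 -30.193 -28.567] toolx [-9.501 11.807] lat [43.415 52.227] 1902
```

The depth puts the visible fingertips about 29 mm behind the TCP, which contradicts the spec. I'll cross-check with the scene camera.

```bash
python3 - <<'E'
from h import *
print(ctrl.grasp_offset)
im,d,c=snap('scene','s1')
a=c; o=ctrl.get_obs()
for nm,s in (('F',48),('R',-48)):
  for dz in (0,29):
    w=T+Rm@(S(o['ee_pos'])+[s,0]); X=a['R']@np.r_[w,o['ee_pos'][2]+dz]+a['t'];p=a['intrinsics']@X;print(nm,dz,p[:2]/p[2])
u,v=(p[:2]/p[2]).astype(int); x0,y0=max(u-60,0),max(v-90,0)
print(x0,y0); cv2.imwrite('pics/c4.png',cv2.resize(im[y0:y0+150,x0:x0+200,::-1],None,fx=4,fy=4))
for n in('scene','top'):
    if n=='top': snap('top','t1')
    f={'scene':'s1','top':'t1'}[n];a=np.load(f'pics/{f}.npz');dd=a['d'];v,u=np.nonzero(dd>0)
    P=(np.linalg.solve(a['K'],np.c_[u,v,np.ones(len(u))].T)*dd[v,u]-a['t'][:,None]).T@a['R']
    L=P-o['ee_pos'];L2=L[:,:2]@Rm
    for s in(-1,1):
        m=(s*L2[:,0]>38)&(s*L2[:,0]<60)&(abs(L2[:,1])<15)&(L[:,2]>-30)&(L[:,2]<60)
        print(n,s,m.sum(),np.sort(L[m,2])[:12] if m.any() else '')
E
```

```text
18.700000000000003
F 0 [257.356 200.045]
F 29 [257.245 190.437]
R 0 [221.33  210.163]
R 29 [220.657 200.409]
160 110
scene -1 66 [29.638 30.385 31.049 31.459 31.615 32.364 32.554 33.178 33.756 33.835
 33.84  34.161]
scene 1 78 [27.154 27.417 28.114 29.056 29.304 30.723 31.314 31.619 31.894 32.13
 32.153 32.531]
top -1 0 
top 1 0
```

View pics/c4.png

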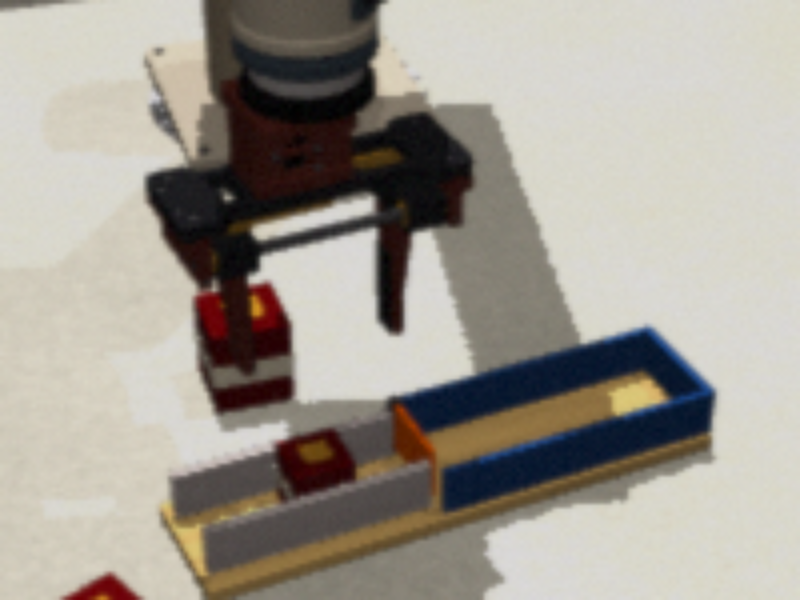

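Both cameras agree that the real fingertips sit about 29 mm above the reported TCP. I'll descend in steps and watch the force.

Call:
servo_tool:
  rows:
    - [0,0,0,0.005,0.008,0,74]
    - [0,0,0,0.005,0.008,0,74]
    - [0,0,0,0.005,0.008,0.15,74]
    - [0,0,0,0.005,0.008,0.3,74]
    - [0,0,0,0.005,0.008,0.38,74]
    - [0,0,0,0.005,0.008,0.41,74]
    - [0,0,0,0.005,0.008,0.41,74]

```text
t: 5.58
ee_pos: [557.0, -115.8, 19.6]
orientation: [-0.234, 3.133, -0.0]
ft_force: [0.3, -0.5, 1.0]
width: 74.2
grasp_force: 0.0
```

Call:
servo_tool:
  rows:
    - [0,0,0,0,0,0.02,74]
    - [0,0,0,0,0,0.03,74]
    - [0,0,0,0,0,0.04,74]
    - [0,0,0,0,0,0.05,74]
    - [0,0,0,0,0,0.05,74]

```text
t: 6.2
ee_pos: [556.7, -115.7, 9.3]
orientation: [0.234, -3.133, -0.0]
ft_force: [-0.6, -0.6, -0.2]
width: 74.1
grasp_force: 0.0
```

Call:
servo_tool:
  rows:
    - [0,0,0,0,0,0.02,74]
    - [0,0,0,0,0,0.04,74]
    - [0,0,0,0,0,0.055,74]
    - [0,0,0,0,0,0.065,74]
    - [0,0,0,0,0,0.065,74]

```text
t: 6.82
ee_pos: [556.6, -115.7, -3.8]
orientation: [0.234, -3.132, -0.0]
ft_force: [-1.1, -0.5, 1.1]
width: 74.1
grasp_force: 0.0
```

```bash
python3 - <<'E'
from h import *
st(); tips('w5')
for z in (58,):
  pass
im=cv2.imread('pics/w5.png');cv2.imwrite('pics/c5.png',cv2.resize(im[60:330,90:490],None,fx=2,fy=2))
E
```

```text
t 6.825 tcp st [-61.045   9.137] z -3.82515741256656 toolx st [0. 1.] tooly st [ 1. -0.] w 74.07750503158717 F [-1.119 -0.536  1.142]
w 74.07750503158717 side -1 tip toolz pct [-55.61  -16.062 -15.433 -14.627] toolx [-11.25   11.915] lat [33.216 54.887] 1870
w 74.07750503158717 side 1 tip toolz pct [-54.716 -15.869 -15.277 -14.607] toolx [-12.696  11.819] lat [32.215 54.719] 1932
```

View pics/c5.png

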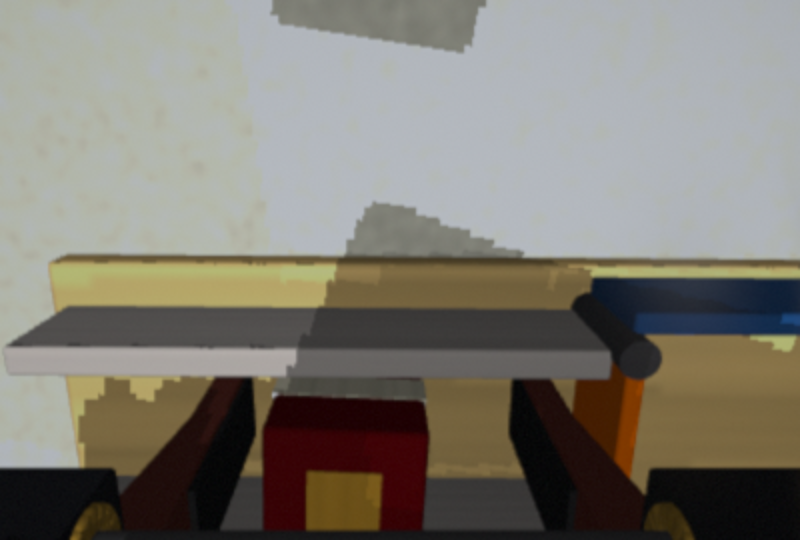

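Fingers straddle the carton inside the lane, with the front finger between the carton and the flap. I'll open them and start pushing the flap.

Call:
servo_tool:
  rows:
    - [0,0,0,0,0.01,0,80]
    - [0,0,0,0,0.025,0,87.8]
    - [0,0,0,0,0.04,0,87.8]
    - [0,0,0,0,0.055,0,87.8]
    - [0,0,0,0,0.07,0,87.8]
    - [0,0,0,0,0.07,0,87.8]

```text
t: 7.62
ee_pos: [554.7, -101.7, -3.6]
orientation: [0.234, -3.133, -0.0]
ft_force: [0.7, -1.1, 0.5]
width: 87.9
grasp_force: 0.7
```

Call:
servo_tool:
  rows:
    - [0,0,0,0,0.025,0,87.8]
    - [0,0,0,0,0.05,0,87.8]
    - [0,0,0,0,0.075,0,87.8]
    - [0,0,0,0,0.1,0,87.8]
    - [0,0,0,0,0.1,0,87.8]

```text
t: 8.25
ee_pos: [551.7, -81.4, -3.6]
orientation: [0.234, -3.133, -0.001]
ft_force: [1.9, 1.0, 0.1]
width: 87.4
grasp_force: 0.6
```

```bash
python3 - <<'E'
from h import *
st(); snap('scene','s2');
im,d,c=snap('wrist','w6')
a=cv2.imread('pics/s2.png')[160:290,180:350];b=im[60:330,90:490,::-1]
A=cv2.resize(a,(400,306));B=cv2.resize(b,(400,270))
cv2.imwrite('pics/c6.png',np.hstack([A,cv2.copyMakeBorder(B,0,36,0,0,cv2.BORDER_CONSTANT)]))
E
```

```text
t 8.25 tcp st [-26.374   8.942] z -3.606555191491667 toolx st [-0.  1.] tooly st [1. 0.] w 87.43998311428383 F [1.889 0.973 0.114]
```

View pics/c6.png

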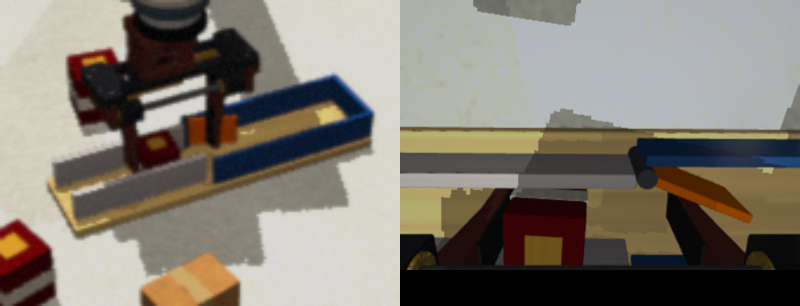

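The front finger holds the flap about 60° open, the carton is square in the lane, and the rear finger is behind it. I'll continue, moving the front finger slightly toward the hinge side.

Call:
servo_tool:
  rows:
    - [0,0,-0.01,0.005,0.025,0,87.8]
    - [0,0,-0.02,0.01,0.05,0,87.8]
    - [0,0,-0.033,0.015,0.075,0,87.8]
    - [0,0,-0.033,0.017,0.1,0,87.8]
    - [0,0,-0.033,0.017,0.125,0,87.8]
    - [0,0,-0.033,0.017,0.14,0,87.8]
    - [0,0,-0.033,0.017,0.14,0,87.8]

```text
t: 9.22
ee_pos: [544.0, -54.5, -3.7]
orientation: [0.312, -3.126, -0.001]
ft_force: [1.2, 0.0, -1.3]
width: 87.8
grasp_force: 0.4
```

```bash
cat >> h.py <<'E'
def look(f):
    st()
    for n in ('wrist','scene'):
        im,d,c=snap(n,f+n); hsv=cv2.cvtColor(im,cv2.COLOR_RGB2HSV)
        v,u=np.nonzero(d>0); a=c
        P=(np.linalg.solve(a['intrinsics'],np.c_[u,v,np.ones(len(u))].T)*d[v,u]-a['t'][:,None]).T@a['R']
        s=(P[:,:2]-T)@Rm; h=hsv[v,u].astype(int)
        b=(s[:,0]>-150)&(s[:,0]<190)&(abs(s[:,1])<38)&(P[:,2]>20)&(P[:,2]<64)
        o=b&(h[:,0]>6)&(h[:,0]<17)&(h[:,1]>190)&(P[:,2]<54)&(abs(s[:,0])<70)
        if o.sum()>8:
            q=s[o]-[0,33]; r=np.hypot(*q.T); th=np.arctan2(q[:,0],-q[:,1]); k=r>15
            print(n,'flap n',o.sum(),'angle med',np.median(th[k]),'tip',s[o][r.argmax()])
        t=b&(P[:,2]>55)&(P[:,2]<61)&(h[:,1]>120)
        if t.sum()>8: print(n,'carton top n',t.sum(),'x',np.percentile(s[t,0],[2,98]),'y',np.percentile(s[t,1],[2,98]))
E
python3 - <<'E'
from h import *
look('a1')
E
```

```text
t 9.225 tcp st [ 1.414 12.556] z -3.6967618942353035 toolx st [-0.05   0.999] tooly st [0.999 0.05 ] w 87.79035000571513 F [ 1.162  0.017 -1.297]
wrist flap n 2099 angle med 1.5494052047827165 tip [57.569 30.814]
wrist carton top n 4173 x [-45.872  47.806] y [-6.068 25.804]
scene flap n 134 angle med 1.3959135703211443 tip [-54.173   3.967]
scene carton top n 147 x [-53.318  46.404] y [-23.779  13.851]
```

Call:
servo_tool:
  rows:
    - [0,0,-0.005,0,0.017,0,82.5]
    - [0,0,-0.01,-0.002,0.034,0,77.5]
    - [0,0,-0.015,-0.004,0.05,0,72.5]
    - [0,0,-0.02,-0.005,0.067,0,67.5]
    - [0,0,-0.025,-0.006,0.084,0,62.5]
    - [0,0,-0.03,-0.008,0.1,0,58]
    - [0,0,-0.033,-0.009,0.115,0,54]
    - [0,0,-0.033,-0.009,0.115,0,54]

```text
t: 10.32
ee_pos: [541.3, -31.7, -3.6]
orientation: [0.389, -3.117, -0.0]
ft_force: [0.6, 1.6, 0.6]
width: 54.1
grasp_force: 0.4
```

```bash
sed -i 's/t=b&(P\[:,2\]>55).*/t=b\&(P[:,2]>55)\&(P[:,2]<61)\&(h[:,1]>150)\&((h[:,0]>165)|(h[:,0]<8))/' h.py; python3 - <<'E'
from h import *
look('a2')
E
```

```text
t 10.325 tcp st [24.322 11.77 ] z -3.6349650013305923 toolx st [-0.099  0.995] tooly st [0.995 0.099] w 54.05351905140863 F [0.603 1.564 0.591]
wrist flap n 2150 angle med 1.5546495983395772 tip [58.124 26.235]
wrist carton top n 2852 x [-7.109 54.059] y [-7.959 25.997]
scene flap n 41 angle med 1.4264220658657576 tip [54.125  4.509]
scene carton top n 100 x [-13.629  39.139] y [-27.906  11.127]
```

Call:
servo_tool:
  rows:
    - [0,0,0,-0.0015,0.015,0,51]
    - [0,0,0,-0.003,0.03,0,48]
    - [0,0,0,-0.008,0.08,0,48]
    - [0,0,0,-0.013,0.13,0,48]
    - [0,0,0,-0.018,0.18,0,48]
    - [0,0,0,-0.023,0.23,0,48]
    - [0,0,0,-0.028,0.28,0,48]
    - [0,0,0,-0.033,0.33,0,48]
    - [0,0,0,-0.037,0.37,0,48]
    - [0,0,0,-0.04,0.4,0,48]

```text
t: 11.68
ee_pos: [528.7, 47.9, -3.8]
orientation: [0.389, -3.116, 0.0]
ft_force: [-3.2, -3.9, 2.3]
width: 48.1
grasp_force: 2.2
```

```bash
python3 - <<'E'
from h import *
look('a3')
E
```

```text
t 11.675 tcp st [104.886  12.429] z -3.762393864711999 toolx st [-0.099  0.995] tooly st [0.995 0.099] w 48.078651769849984 F [-3.224 -3.865  2.303]
wrist flap n 3596 angle med 0.47578460770620834 tip [ 23.534 -18.728]
wrist carton top n 2561 x [ 77.317 131.664] y [-31.683  26.32 ]
scene flap n 139 angle med 0.14754827800217632 tip [69.492 -0.295]
scene carton top n 96 x [ 69.654 122.093] y [-34.503  11.261]
```

Call:
servo_tool:
  rows:
    - [0,0,0,0,0,0,52]
    - [0,0,0,0,0,0,57]
    - [0,0,0,0,0,0,57]
    - [0,0,0,0,0,0,57]
    - [0,0,0,0,0,0,57]

```text
t: 12.4
ee_pos: [529.6, 47.4, -3.6]
orientation: [-0.389, 3.117, 0.0]
ft_force: [1.0, 0.3, 0.1]
width: 56.9
grasp_force: 0.0
```

```bash
python3 - <<'E'
from h import *
look('a4')
im,d,c=snap('wrist','w9')
v,u=np.nonzero(d>0);P=(np.linalg.solve(c['intrinsics'],np.c_[u,v,np.ones(len(u))].T)*d[v,u]-c['t'][:,None]).T@c['R']
s=(P[:,:2]-T)@Rm;m=(P[:,2]>55)&(P[:,2]<60)&(s[:,0]>60)&(s[:,0]<150)&(abs(s[:,1])<36)
print(m.sum(),cv2.minAreaRect(s[m].astype(np.float32)),np.percentile(s[m],[1,99],axis=0))
E
```

```text
t 12.4 tcp st [104.318  11.644] z -3.6054253204766753 toolx st [-0.099  0.995] tooly st [0.995 0.099] w 56.878430197725194 F [1.046 0.293 0.076]
wrist flap n 3181 angle med 0.07333788061959831 tip [  2.298 -22.108]
wrist carton top n 2661 x [ 71.188 134.909] y [-31.407  26.026]
scene flap n 83 angle med -0.12444146862582417 tip [69.214 -0.195]
scene carton top n 98 x [ 65.228 121.039] y [-34.586   9.748]
3265 ((106.05673217773438, -6.051044464111328), (75.97207641601562, 59.65601348876953), 5.5580620765686035) [[ 68.854 -33.464]
 [137.674  26.38 ]]
```

Free of contact, and the flap is nearly shut. I'll lift clear and check.

Call:
servo_tool:
  rows:
    - [0,0,0,0,0,-0.05,57]
    - [0,0,0,0,0,-0.12,57]
    - [0,0,0,0,0,-0.25,57]
    - [0,0,0,0,0,-0.4,57]
    - [0,0,0,0,0,-0.6,57]
    - [0,0,0,0,0,-0.75,57]
    - [0,0,0,0,0,-0.75,57]

```text
t: 13.42
ee_pos: [531.4, 47.6, 149.7]
orientation: [-0.388, 3.111, -0.001]
ft_force: [0.4, 0.3, 0.8]
width: 57.0
grasp_force: 0.0
```

```bash
python3 - <<'E'
from h import *
look('a5')
im,d,c=snap('wrist','w10')
v,u=np.nonzero(d>0);P=(np.linalg.solve(c['intrinsics'],np.c_[u,v,np.ones(len(u))].T)*d[v,u]-c['t'][:,None]).T@c['R']
s=(P[:,:2]-T)@Rm;m=(P[:,2]>55.5)&(P[:,2]<60)&(s[:,0]>60)&(s[:,0]<150)&(abs(s[:,1])<36)
print(m.sum(),cv2.minAreaRect(s[m].astype(np.float32)),np.percentile(s[m],[1,99],axis=0))
E
```

```text
t 13.425 tcp st [104.212   9.784] z 149.6959038451479 toolx st [-0.099  0.995] tooly st [0.995 0.099] w 56.95919000118345 F [0.412 0.307 0.771]
wrist flap n 538 angle med 0.05868183537239081 tip [  1.757 -23.035]
wrist carton top n 1177 x [ 77.26  120.707] y [-31.333  12.284]
scene flap n 82 angle med -0.11726875426008462 tip [ -5.124 -27.384]
scene carton top n 86 x [ 77.496 115.796] y [-34.199  10.377]
1605 ((98.95519256591797, -10.690505981445312), (40.29247283935547, 39.88153839111328), 65.3159408569336) [[ 76.036 -33.119]
 [121.833  12.649]]
```

```bash
python3 -c "
from workcell import ctrl
print(ctrl.close_job())"
```

```text
the job is handed in; nothing more can be done
None
```

Job handed in at about 13.5 s: the front finger opened the flap and the rear finger pushed the small carton into the bay, where it stands upright about 99 mm past the flap, turned roughly 25°. The flap measures shut, but for the last 50 mm or so it probably rested on the carton's side instead of on the finger.

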